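# Feel along a sanded bamboo shelf edge

### The arm

A 7-joint arm with a two-finger parallel gripper is mounted at the origin on the work surface. World frame = base frame: x ahead of the robot, y to its left, z up, the work surface at z = 0. Lengths are in m, angles in rad, forces in N, time in s.
With the tool pointing down it reaches from about 0.4 to 0.875 m from the base axis. Payload 6.5 kg.
Tool frame: the origin (TCP) lies midway between the tips of the shut fingers; the grasp point (between the pads) lies 19 mm behind it (manip.grasp_offset is the distance from the TCP to the grasp point, in m); z points along the fingers, y is the line along which they close (so a half turn about z gives the same grasp; the last joint's range is limited). The gripper opens to 85 mm and grips with 20 to 120 N. Pads are 22 mm wide; open, the fingers measure 114 mm over their backs; the gripper's body (76 mm by 85 mm) begins 54 mm behind the grasp point. The pads swing forward as they close: fully open they stand 13 mm farther back than shut.
Start: joints at [-1.413, 0.536, -0.004, 1.538, 0.003, 1.067, -0.071], TCP at [0.144, 0.634, 0.231] pointing down, gripper open.
Joint ranges: [-2.7, 2.7], [-0.37, 2.16], [-1.27, 1.26], [0.24, 2.4], [-1.31, 4.45], [0.19, 1.91], [-2.76, 2.76]. Speed limits (rad/s): [2.39, 2.39, 3.14, 3.14, 3.14, 3.14, 3.14].

### API

Orientations are given as a 3x3 rotation matrix whose columns are the frame's x, y, z axes.
In Python, from cell import manip gives the robot as it stands.
- The arm moves only by the tool move_arm, never from a script. Its arguments are lists of equal length, an entry for each row: "slide": the shift along the tool's x, y, z in cm, a list of three; "angular": the turn, a rotation vector about the tool's x, y, z in degrees, a list of three. A call has 1 to 5 rows; each row is the pose to reach, as a shift and turn from the pose commanded when the call began, along the tool's axes at that moment; what a row does not reach only later rows make up. A row lasts 1/8 s, in which the tool goes at most 62.5 mm and 10.7 degrees, less where a joint would pass 70% of its speed; a pose out of reach is approached as far as the arm can. A call with a gripper value outside its range is refused whole. "fingers" is the finger opening in cm, from 0 to 8.54, set as the call begins (left out, the last holds). The fingers move at their own pace and stop on an object; "newtons" is the grip in N (left out, the last holds). Time passes only in rows, so rows that repeat a pose let the fingers close. It gives the time, the measured TCP pose, the force, the opening and the grip force at its end, in the units of the state.
- manip.get_state(): the state, without advancing time (a new reading comes with each control period).
- manip.snapshot(name): name is "scene" or "top" or "wrist"; returns (picture, depth): 420x560x3 uint8, red, green, blue; 420x560 float32, m along the optical axis (not along the pixel's ray), 0 where there is no reading.
- manip.camera_model(name): a dict with "intrinsics" (3x3 intrinsics, pixels), "position" and "rotation" of the camera in the world. Camera axes: x right, y down, z forward; pixel columns grow to the right and rows downward; lengths in m; the calibration is good to about 2 mm. A picture is of the moment at which its call begins: read the wrist's pose just before it. camera_model takes no time and is no camera call; for the wrist camera it gives the pose at the moment of the call.
- manip.finish_job(): hands the job in; it is judged then, once.
The state is a dict: "time": time; "joint_positions": joint angles; "joint_velocities": joint speeds; "joint_torque": joint torques, N m; "eef_pos": TCP position; "eef_rot": TCP orientation; "ft_force": force on the tool from outside, world axes, zero at the start; "torque": the same for the moment, N m; "gripper_width": finger opening in m; "grasp_force": force on a finger pad.
Only numpy, scipy, OpenCV 4.12 (cv2) and the standard library are available. Lean on these libraries where they do the work, as an engineer would, in place of code of your own. Each camera call takes 0.05 s, during which the arm holds its last target. There are 200 camera calls.

### The job

The round bamboo pole along the shelf's front edge has just been sanded: feel it for splinters. Touch down gently and run the fingertips lightly along it in a slow stroke, keeping touch all the way from its left end to its right end (as seen from the robot), then take the hand away. Leave the bowl, the caddy, the shoe trees and the hanging shoehorn and brush as they are.

Things in the scene. Friction and masses are not known exactly. Their poses are not given: they have to be found in the camera images.
- edge_pole: Fixed rigid bamboo pole, 26 mm in diameter, 560 mm long, straight and level along the shelf's front edge (towards the robot). Its top line stands 5 mm above the board; its front is free; its node rings are flush. Origin: the middle of its top line. y along the pole to its left end (y = +0.28 m; right end at y = -0.28 m), x away from the robot over the board, z up.
- shelf: Fixed pale bamboo shelf on two end panels, 560 mm wide (y), 300 mm deep (x) with the pole, board 16 mm thick. Origin: on its vertical centre line, 240 mm below the board's top; x from front to back, y to the left, z up. Its place, turn and height vary. Under the board, 67 mm behind the pole, a steel rail with five J hooks; none of it reaches in front of the pole or above the board.
- bowl: Loose grey ceramic bowl, 124 mm across the rim, 55 mm high, standing on the shelf at least 100 mm behind the pole. Origin: centre of its underside.
- caddy: Loose red plastic caddy, 72 x 105 mm and 60 mm high, with a ribbed twist cap 58 mm across on top (88 mm high in all), at least 100 mm behind the pole. Origin: centre of its underside.
- tree_a: Loose wooden shoe tree lying on the shelf, 218 mm long in x, 64 mm wide, 55 mm high at the heel's brass knob, 40 mm at the front half. Toe towards the pole, about 50 to 80 mm behind its top line. Origin: underside, 105 mm behind the tip of the toe.
- tree_b: The second shoe tree of the pair, the same, beside the first and nearer the shelf's right end. Origin as for the first.
- shoehorn (a joint): Swing (rad) of the steel shoehorn, 135 mm long, hanging under the shelf on the second hook from the left; 0 when it hangs straight down.
- brush (a joint): Swing (rad) of the wooden shoe brush, 135 mm long, hanging by its wire loop under the shelf on the second hook from the right; 0 when it hangs straight down.
Mind the look-alikes: they are no part of the job. What is meant by the caddy is not purple, and is the larger of those in its own colour.

How it is judged:
On the way, in this order (a step that is already met when the one before it is completed fails the run):
1. the fingertips touch the pole lightly near its left (+y) end, within about 50 mm of it (contact force between the fingers and edge_pole between 0.2 and 20 N and y of the grasp point in the frame of edge_pole above 0.23 m), for 0.2 s.
2. still touching the pole lightly as they pass 186 mm left of its middle (within 24 mm) (contact force between the fingers and edge_pole between 0.2 and 20 N and y of the grasp point in the frame of edge_pole between 0.162 and 0.21 m), for 0.2 s.
3. still touching the pole lightly as they pass 124 mm left of its middle (within 24 mm) (contact force between the fingers and edge_pole between 0.2 and 20 N and y of the grasp point in the frame of edge_pole between 0.1 and 0.148 m), for 0.2 s.
4. still touching the pole lightly as they pass 62 mm left of its middle (within 24 mm) (contact force between the fingers and edge_pole between 0.2 and 20 N and y of the grasp point in the frame of edge_pole between 0.038 and 0.086 m), for 0.2 s.
5. still touching the pole lightly as they pass 0 mm from its middle (within 24 mm) (contact force between the fingers and edge_pole between 0.2 and 20 N and y of the grasp point in the frame of edge_pole between -0.024 and 0.024 m), for 0.2 s.
6. still touching the pole lightly as they pass 62 mm right of its middle (within 24 mm) (contact force between the fingers and edge_pole between 0.2 and 20 N and y of the grasp point in the frame of edge_pole between -0.086 and -0.038 m), for 0.2 s.
7. still touching the pole lightly as they pass 124 mm right of its middle (within 24 mm) (contact force between the fingers and edge_pole between 0.2 and 20 N and y of the grasp point in the frame of edge_pole between -0.148 and -0.1 m), for 0.2 s.
8. still touching the pole lightly as they pass 186 mm right of its middle (within 24 mm) (contact force between the fingers and edge_pole between 0.2 and 20 N and y of the grasp point in the frame of edge_pole between -0.21 and -0.162 m), for 0.2 s.
9. the fingertips touch the pole lightly near its right (-y) end, within about 50 mm of it (contact force between the fingers and edge_pole between 0.2 and 20 N and y of the grasp point in the frame of edge_pole below -0.23 m), for 0.2 s.
At the end, for the whole second after the job is handed in: After a light stroke (touching with 0.2 to 20 N at nine places in order) from the left end to the right end, the bowl, the caddy and both shoe trees stand at rest within 12 mm of where they were and upright within 0.1 rad, and the shoehorn and the brush hang within 0.15 rad of straight down (distance of each of bowl, caddy, tree_a, tree_b from where it was at the start of the episode below 0.012 m and angle between each of bowl, caddy, tree_a, tree_b's own z axis and vertical below 0.1 rad and linear speed of each of bowl, caddy, tree_a, tree_b below 0.02 m/s and value of joint shoehorn between -0.15 and 0.15 rad and value of joint brush between -0.15 and 0.15 rad).
It fails at once if the bamboo edge or the shelf is struck or pressed with more than 45 N (contact force between any of the fingers, the arm and shelf above 45 N or contact force between the fingers and edge_pole above 45 N).
It fails at once if the bowl is pushed more than 12 mm, tipped or lifted (distance of bowl from where it was at the start of the episode above 0.012 m or angle between bowl's own z axis and vertical above 0.1 rad).
It fails at once if the caddy is pushed more than 12 mm, tipped or lifted (distance of caddy from where it was at the start of the episode above 0.012 m or angle between caddy's own z axis and vertical above 0.1 rad).
It fails at once if a shoe tree is pushed more than 12 mm, tipped or lifted (distance of any of tree_a, tree_b from where it was at the start of the episode above 0.012 m or angle between any of tree_a, tree_b's own z axis and vertical above 0.1 rad).
It fails at once if the hanging shoehorn or brush is knocked (swings more than 0.2 rad) (value of joint any of shoehorn, brush above 0.2 rad or value of joint any of shoehorn, brush below -0.2 rad).
It also fails if it takes over 69 s, if anything falls off the work surface, if the arm or the gripper's body presses on something with over 40 N, if the wrist force passes 120 N, or if a joint passes its speed limit or range.

## Working session

There is one attempt and no reset: what is moved stays moved. The work goes in short steps, Python scripts to look and compute and a tool call to move; the robot and the scene stay as the last step left them, time stands still between calls to the robot, and variables do not carry over. Pictures are saved under pics/ and viewed, at most 10 in all, crops included, and the job is handed in when it is done.

Besides the shell and the picture viewer there is one more tool, called after ">>>" as name(argument=value, ...), one argument or row to a line, values as JSON. move_arm: Moves the arm, as the interface text tells. Its arguments: {"type":"object","properties":{"slide":{"type":"array"},"angular":{"type":"array"},"fingers":{"type":"number"},"newtons":{"type":"number"}},"required":["slide","angular"]}

```bash
mkdir -p pics; python3 - <<'E'
from cell import manip
import cv2,numpy as np
s=manip.get_state();print(s['time'],s['eef_pos'],s['eef_rot'],s['ft_force'],s['gripper_width'])
for n in('scene','top'):
    p,d=manip.snapshot(n);m=manip.camera_model(n)
    cv2.imwrite(f'pics/{n}.png',p[:,:,::-1]);np.savez(f'{n}.npz',p=p,d=d,K=m['intrinsics'],t=m['position'],R=m['rotation'])
    print(n,m)
E
```

```text
0.0 [0.14415131 0.63318449 0.23041173] [[-9.75073410e-01  2.21882375e-01 -2.37335078e-04]
 [ 2.21882453e-01  9.75071927e-01 -1.70735121e-03]
 [-1.47412370e-04 -1.71745326e-03 -9.99998514e-01]] [ 0.41768621 -0.20195608 -0.0034034 ] 0.08561872192236658
scene {'intrinsics': array([[456.7055715 ,   0.        , 289.15832555],
       [  0.        , 456.7055715 , 199.46436038],
       [  0.        ,   0.        ,   1.        ]]), 'position': array([1.24004056, 0.58134607, 0.65462245]), 'rotation': array([[-0.64302282,  0.42694525, -0.63579824],
       [ 0.76583809,  0.36247646, -0.53113353],
       [ 0.00369696, -0.8284495 , -0.56005157]])}
top {'intrinsics': array([[518.77485127,   0.        , 288.2532699 ],
       [  0.        , 518.77485127, 215.55455266],
       [  0.        ,   0.        ,   1.        ]]), 'position': array([0.43330124, 0.11774988, 1.43882844]), 'rotation': array([[ 0.01702935, -0.98398188,  0.17745327],
       [-0.99984269, -0.01763929, -0.00186008],
       [ 0.00496044, -0.17739368, -0.98412747]])}
```

View pics/scene.png

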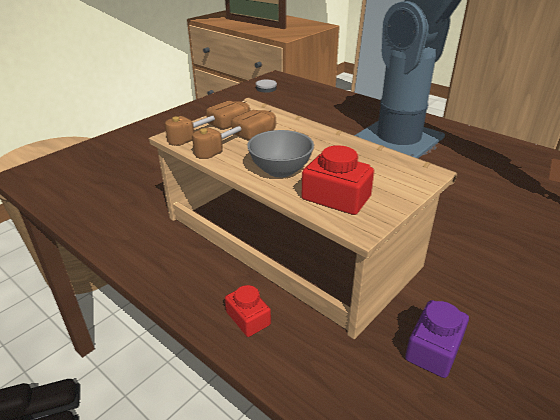

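View pics/top.png

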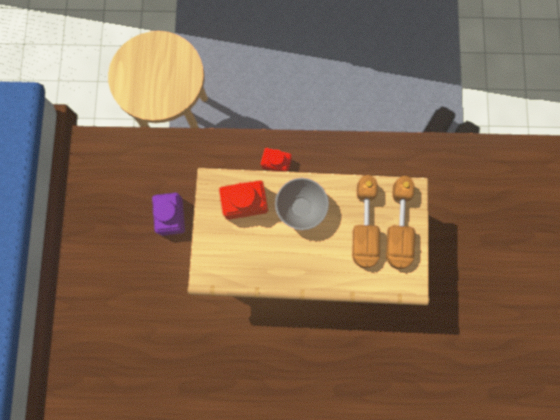

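The scene image shows the shelf with the bowl (280,150), the large red caddy (338,180) and the trees. The look-alikes, a small red one (248,308) and a purple one (437,337), stand off the shelf. In the top image the pole runs from about (190,293) to (428,302). The job touches only the pole, which is unique. The caddy meant is the larger red one at top (244,200).

```bash
cat > h.py <<'E'
import numpy as np,cv2
def cloud(n):
    f=np.load(n+'.npz');h,w=f['d'].shape;v,u=np.mgrid[:h,:w];d=f['d']
    c=np.stack([(u-f['K'][0,2])/f['K'][0,0]*d,(v-f['K'][1,2])/f['K'][1,1]*d,d],-1)
    P=c@f['R'].T+f['t'];P[d==0]=np.nan;return f['p'],P
E
python3 - <<'E'
from h import *
p,P=cloud('top')
B=P[255:280,210:330].reshape(-1,3);B=B[~np.isnan(B).any(1)]
zb=np.median(B[:,2]);print('board z',zb,np.std(B[:,2]))
for c in(200,240,280,310,340,380,415):
    print(c,[(r,*np.round(P[r,c],3)) for r in range(284,306,2)])
# region of shelf-height points -> rectangle
m=(np.abs(P[...,2]-zb)<.02).astype(np.uint8)
cs,_=cv2.findContours(m,cv2.RETR_EXTERNAL,cv2.CHAIN_APPROX_NONE);c=max(cs,key=cv2.contourArea)
Q=np.array([P[y,x] for (x,y) in c[:,0]]);r=cv2.minAreaRect(Q[:,:2].astype(np.float32));print(r,cv2.boxPoints(r))
im=cv2.resize(p[280:312,180:440],None,fx=3,fy=8,interpolation=cv2.INTER_CUBIC)[:,:,::-1]
cr=cv2.resize(p[150:240,140:340],None,fx=3.9,fy=3.9)[:,:,::-1]
o=np.zeros((im.shape[0]+cr.shape[0],780,3),np.uint8);o[:im.shape[0]]=im;o[im.shape[0]:,:cr.shape[1]]=cr;cv2.imwrite('pics/crop.png',cv2.resize(o,(780,600)))
E
```

```text
board z 0.21519727546774403 0.002385572297985941
200 [(284, np.float64(0.488), np.float64(0.32), np.float64(0.212)), (286, np.float64(0.483), np.float64(0.318), np.float64(0.221)), (288, np.float64(0.478), np.float64(0.318), np.float64(0.219)), (290, np.float64(0.474), np.float64(0.317), np.float64(0.221)), (292, np.float64(0.469), np.float64(0.318), np.float64(0.219)), (294, np.float64(0.465), np.float64(0.318), np.float64(0.213)), (296, np.float64(0.465), np.float64(0.354), np.float64(-0.005)), (298, np.float64(0.459), np.float64(0.353), np.float64(-0.001)), (300, np.float64(0.454), np.float64(0.353), np.float64(-0.002)), (302, np.float64(0.448), np.float64(0.353), np.float64(-0.003)), (304, np.float64(0.443), np.float64(0.351), np.float64(0.006))]
240 [(284, np.float64(0.489), np.float64(0.226), np.float64(0.215)), (286, np.float64(0.485), np.float64(0.226), np.float64(0.213)), (288, np.float64(0.48), np.float64(0.225), np.float64(0.215)), (290, np.float64(0.475), np.float64(0.225), np.float64(0.219)), (292, np.float64(0.471), np.float64(0.225), np.float64(0.216)), (294, np.float6
[... 3452 characters left out ...]
at64(-0.184), np.float64(0.217)), (292, np.float64(0.478), np.float64(-0.184), np.float64(0.216)), (294, np.float64(0.473), np.float64(-0.184), np.float64(0.216)), (296, np.float64(0.468), np.float64(-0.182), np.float64(0.22)), (298, np.float64(0.464), np.float64(-0.183), np.float64(0.218)), (300, np.float64(0.459), np.float64(-0.182), np.float64(0.22)), (302, np.float64(0.455), np.float64(-0.184), np.float64(0.214)), (304, np.float64(0.45), np.float64(-0.185), np.float64(0.208))]
((0.6092764139175415, 0.06264793872833252), (0.5608714818954468, 0.30558711290359497), 88.45408630371094) [[ 0.44897288 -0.21356367]
 [ 0.7544488  -0.2218078 ]
 [ 0.76957995  0.33885956]
 [ 0.46410406  0.34710366]]
```

View pics/crop.png

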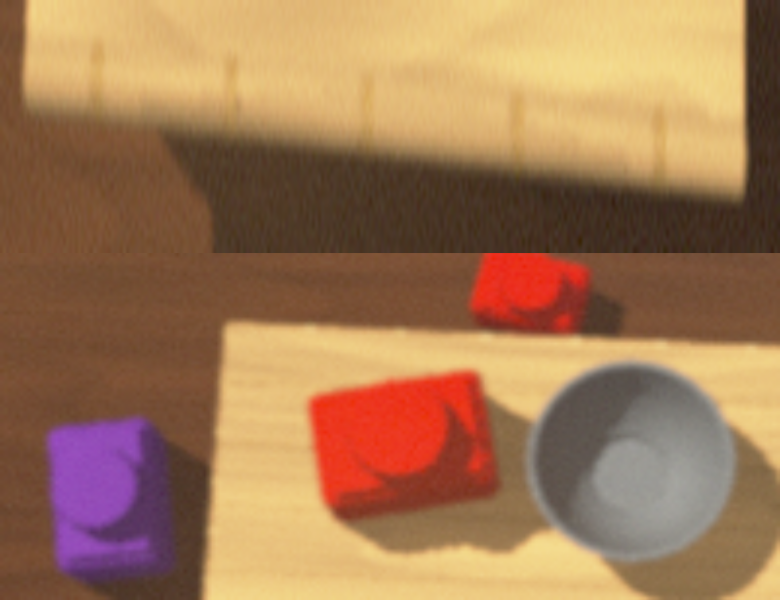

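The pole's top line has its origin near (0.4705, 0.0665, 0.220), with yaw about −1.55°. The measured 561 × 306 mm outline agrees with 560 × 300 mm. Next I raise the hand, shut the fingers, align with the pole, and approach above its left end.

>>> move_arm(
  slide=[
    [0, 0, -4],
    [-3, -2, -7],
    [-8, -5, -7],
    [-13, -8, -7],
    [-18, -11, -7],
  ],
  angular=[
    [0, 0, 0],
    [0, 0, -3],
    [0, 0, -6],
    [0, 0, -9],
    [0, 0, -11.3],
  ],
  fingers=0,
  newtons=20,
)

```text
time: 0.72
eef_pos: [0.2965, 0.4849, 0.3011]
eef_rot: [[-1.0, 0.025, -0.0], [0.025, 1.0, -0.0], [0.0, -0.0, -1.0]]
ft_force: [0.4, 1.9, 0.1]
gripper_width: -0.0001
grasp_force: 0.0
```

>>> move_arm(
  slide=[
    [-5, -4, 0],
    [-9.5, -8, 0],
    [-14, -12, 0],
    [-18.6, -16, 0],
    [-18.6, -16, 4],
  ],
  angular=[
    [0, 0, 0],
    [0, 0, 0],
    [0, 0, 0],
    [0, 0, 0],
    [0, 0, 0],
  ],
)

```text
time: 1.35
eef_pos: [0.4832, 0.3174, 0.2634]
eef_rot: [[-0.999, 0.036, 0.007], [0.036, 0.999, 0.001], [-0.007, 0.002, -1.0]]
ft_force: [-0.1, 1.0, -0.0]
gripper_width: 0.0004
grasp_force: 0.0
```

```bash
python3 - <<'E'
from cell import manip
import cv2,numpy as np
for n in('scene','top'):
    p,d=manip.snapshot(n);m=manip.camera_model(n)
    np.savez(n+'2.npz',p=p,d=d,K=m['intrinsics'],t=m['position'],R=m['rotation'])
    if n=='scene': cv2.imwrite('pics/s2.png',p[:,:,::-1])
s=manip.get_state();print(s['time'],s['eef_pos'],s['ft_force'])
E
```

```text
1.45 [0.47523625 0.31918263 0.25741923] [-1.4441973   0.70339352 -0.50941131]
```

View pics/s2.png

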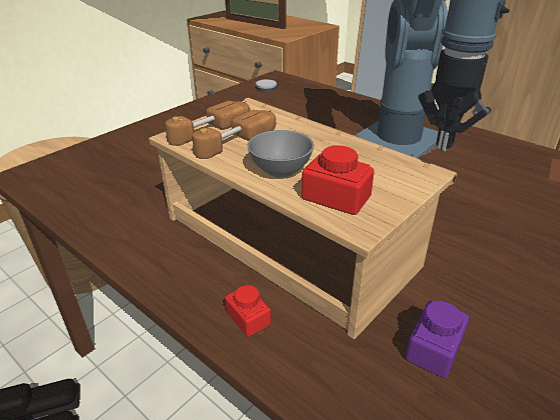

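The scene image shows the shut fingertips at about (443,147), just above the pole's left end at about (454,177). Everything on the shelf is undisturbed.

>>> move_arm(
  slide=[
    [0, 0, 0.6],
    [0, 0, 1.2],
    [0, 0, 1.8],
    [0, 0, 2.4],
    [0, 0, 2.4],
  ],
  angular=[
    [0, 0, 0],
    [0, 0, 0],
    [0, 0, 0],
    [0, 0, 0],
    [0, 0, 0],
  ],
)

```text
time: 2.08
eef_pos: [0.4767, 0.3216, 0.2369]
eef_rot: [[-1.0, 0.026, -0.001], [0.026, 1.0, -0.001], [0.001, -0.001, -1.0]]
ft_force: [-0.2, 0.1, -1.2]
gripper_width: 0.0001
grasp_force: 0.0
```

```bash
python3 - <<'E'
from cell import manip
import numpy as np
s=manip.get_state();print(s['eef_pos'],s['ft_force'])
m=manip.camera_model('scene')
def pr(q):
    c=m['rotation'].T@(np.array(q)-m['position']);c=m['intrinsics']@c;return np.round(c[:2]/c[2],1)
print('tip',pr(s['eef_pos']),'poleL',pr([.478,.3465,.220]),'poleR',pr([.463,-.2135,.220]))
p,d=manip.snapshot('scene')
import cv2;cv2.imwrite('pics/s3.png',cv2.resize(p[90:210,390:510],(600,600),interpolation=cv2.INTER_CUBIC)[:,:,::-1])
E
```

```text
[0.4767225  0.32160269 0.23685084] [-0.24859833  0.0980151  -1.1737752 ]
tip [443.9 160.1] poleL [454.4 172.5] poleR [245.6  97.1]
```

View pics/s3.png

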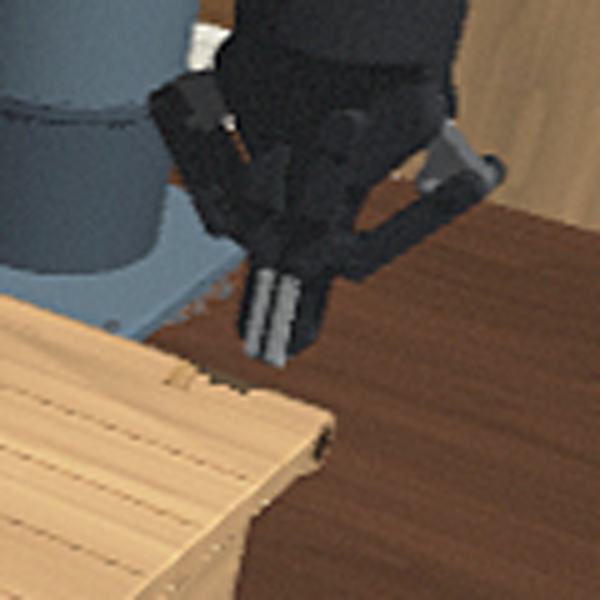

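The crop shows the tips at image (444,161) and the pole's left end at (456,173), within about 2 px of the projected (444,160) and (454,172.5). Now the gentle touchdown.

>>> move_arm(
  slide=[
    [0, 0, 0.5],
    [0, 0, 0.9],
    [0, 0, 1.1],
    [0, 0, 1.25],
    [0, 0, 1.35],
  ],
  angular=[
    [0, 0, 0],
    [0, 0, 0],
    [0, 0, 0],
    [0, 0, 0],
    [0, 0, 0],
  ],
)

```text
time: 2.75
eef_pos: [0.4771, 0.3217, 0.2237]
eef_rot: [[-1.0, 0.027, 0.0], [0.027, 1.0, 0.0], [-0.0, 0.0, -1.0]]
ft_force: [-0.1, -0.3, -0.9]
gripper_width: 0.0002
grasp_force: 0.0
```

>>> move_arm(
  slide=[
    [0, 0, 0.05],
    [0, 0, 0.1],
    [0, 0, 0.15],
    [0, 0, 0.2],
    [0, 0, 0.2],
  ],
  angular=[
    [0, 0, 0],
    [0, 0, 0],
    [0, 0, 0],
    [0, 0, 0],
    [0, 0, 0],
  ],
)

```text
time: 3.38
eef_pos: [0.477, 0.3217, 0.2218]
eef_rot: [[-1.0, 0.027, -0.0], [0.027, 1.0, -0.0], [0.0, -0.0, -1.0]]
ft_force: [0.8, -0.6, -1.0]
gripper_width: 0.0001
grasp_force: 0.0
```

>>> move_arm(
  slide=[
    [0, 0, 0.05],
    [0, 0, 0.1],
    [0, 0, 0.1],
    [0, 0, 0.15],
    [0, 0, 0.15],
  ],
  angular=[
    [0, 0, 0],
    [0, 0, 0],
    [0, 0, 0],
    [0, 0, 0],
    [0, 0, 0],
  ],
)

```text
time: 4.0
eef_pos: [0.4771, 0.3217, 0.2207]
eef_rot: [[-1.0, 0.027, 0.0], [0.027, 1.0, 0.0], [-0.0, 0.0, -1.0]]
ft_force: [-1.5, -0.8, 4.6]
gripper_width: -0.0004
grasp_force: 2.5
```

>>> move_arm(
  slide=[
    [0, 0, 0],
    [0, 0, 0],
    [0, -0.3, 0],
    [0, -0.7, 0],
    [0, -1.2, 0],
  ],
  angular=[
    [0, 0, 0],
    [0, 0, 0],
    [0, 0, 0],
    [0, 0, 0],
    [0, 0, 0],
  ],
)

```text
time: 4.62
eef_pos: [0.4771, 0.3104, 0.2207]
eef_rot: [[-1.0, 0.026, 0.001], [0.026, 1.0, 0.002], [-0.001, 0.002, -1.0]]
ft_force: [-0.3, 4.4, 4.7]
gripper_width: -0.0002
grasp_force: 2.3
```

>>> move_arm(
  slide=[
    [0, -0.6, 0],
    [0, -1.2, 0],
    [0, -1.8, 0],
    [0, -2.4, 0],
    [0, -3.0, 0],
  ],
  angular=[
    [0, 0, 0],
    [0, 0, 0],
    [0, 0, 0],
    [0, 0, 0],
    [0, 0, 0],
  ],
)

```text
time: 5.25
eef_pos: [0.4762, 0.2799, 0.2207]
eef_rot: [[-1.0, 0.026, 0.001], [0.026, 1.0, 0.001], [-0.001, 0.001, -1.0]]
ft_force: [-0.3, 4.8, 5.3]
gripper_width: 0.0001
grasp_force: 2.7
```

>>> move_arm(
  slide=[
    [0, -0.7, 0],
    [0, -1.4, 0],
    [0, -2.1, 0],
    [0, -2.8, 0],
    [0, -3.5, 0],
  ],
  angular=[
    [0, 0, 0],
    [0, 0, 0],
    [0, 0, 0],
    [0, 0, 0],
    [0, 0, 0],
  ],
)

```text
time: 5.88
eef_pos: [0.4752, 0.2449, 0.2207]
eef_rot: [[-1.0, 0.026, 0.001], [0.026, 1.0, 0.001], [-0.001, 0.001, -1.0]]
ft_force: [0.7, 4.1, 6.4]
gripper_width: -0.0
grasp_force: 2.7
```

>>> move_arm(
  slide=[
    [0, -0.7, 0],
    [0, -1.4, 0],
    [0, -2.1, 0],
    [0, -2.8, 0],
    [0, -3.5, 0],
  ],
  angular=[
    [0, 0, 0],
    [0, 0, 0],
    [0, 0, 0],
    [0, 0, 0],
    [0, 0, 0],
  ],
)

```text
time: 6.5
eef_pos: [0.4743, 0.2099, 0.2207]
eef_rot: [[-1.0, 0.026, 0.001], [0.026, 1.0, 0.001], [-0.001, 0.001, -1.0]]
ft_force: [0.2, 4.8, 5.4]
gripper_width: -0.0002
grasp_force: 2.8
```

>>> move_arm(
  slide=[
    [0, -0.7, 0],
    [0, -1.4, 0],
    [0, -2.1, 0],
    [0, -2.8, 0],
    [0, -3.5, 0],
  ],
  angular=[
    [0, 0, 0],
    [0, 0, 0],
    [0, 0, 0],
    [0, 0, 0],
    [0, 0, 0],
  ],
)

```text
time: 7.12
eef_pos: [0.4733, 0.175, 0.2207]
eef_rot: [[-1.0, 0.026, 0.001], [0.026, 1.0, 0.001], [-0.001, 0.001, -1.0]]
ft_force: [-0.1, 5.2, 5.9]
gripper_width: -0.0003
grasp_force: 2.9
```

>>> move_arm(
  slide=[
    [0, -0.7, 0],
    [0, -1.4, 0],
    [0, -2.1, 0],
    [0, -2.8, 0],
    [0, -3.5, 0],
  ],
  angular=[
    [0, 0, 0],
    [0, 0, 0],
    [0, 0, 0],
    [0, 0, 0],
    [0, 0, 0],
  ],
)

```text
time: 7.75
eef_pos: [0.4723, 0.1401, 0.2207]
eef_rot: [[-1.0, 0.026, 0.001], [0.026, 1.0, 0.001], [-0.001, 0.001, -1.0]]
ft_force: [-0.1, 5.1, 6.2]
gripper_width: 0.0
grasp_force: 3.0
```

>>> move_arm(
  slide=[
    [0, -0.7, 0],
    [0, -1.4, 0],
    [0, -2.1, 0],
    [0, -2.8, 0],
    [0, -3.5, 0],
  ],
  angular=[
    [0, 0, 0],
    [0, 0, 0],
    [0, 0, 0],
    [0, 0, 0],
    [0, 0, 0],
  ],
)

```text
time: 8.38
eef_pos: [0.4713, 0.1051, 0.2207]
eef_rot: [[-1.0, 0.026, 0.001], [0.026, 1.0, 0.001], [-0.001, 0.001, -1.0]]
ft_force: [1.0, 4.4, 5.6]
gripper_width: -0.0003
grasp_force: 3.2
```

>>> move_arm(
  slide=[
    [0, -0.7, 0],
    [0, -1.4, 0],
    [0, -2.1, 0],
    [0, -2.8, 0],
    [0, -3.5, 0],
  ],
  angular=[
    [0, 0, 0],
    [0, 0, 0],
    [0, 0, 0],
    [0, 0, 0],
    [0, 0, 0],
  ],
)

```text
time: 9.0
eef_pos: [0.4704, 0.0702, 0.2207]
eef_rot: [[-1.0, 0.026, 0.001], [0.026, 1.0, 0.001], [-0.0, 0.001, -1.0]]
ft_force: [0.4, 5.1, 6.8]
gripper_width: 0.0001
grasp_force: 3.3
```

>>> move_arm(
  slide=[
    [0, -0.7, 0],
    [0, -1.4, 0],
    [0, -2.1, 0],
    [0, -2.8, 0],
    [0, -3.5, 0],
  ],
  angular=[
    [0, 0, 0],
    [0, 0, 0],
    [0, 0, 0],
    [0, 0, 0],
    [0, 0, 0],
  ],
)

```text
time: 9.62
eef_pos: [0.4694, 0.0353, 0.2207]
eef_rot: [[-1.0, 0.026, 0.0], [0.026, 1.0, 0.001], [-0.0, 0.001, -1.0]]
ft_force: [0.1, 5.9, 7.0]
gripper_width: -0.0
grasp_force: 3.5
```

>>> move_arm(
  slide=[
    [0, -0.7, 0],
    [0, -1.4, 0],
    [0, -2.1, 0],
    [0, -2.8, 0],
    [0, -3.5, 0],
  ],
  angular=[
    [0, 0, 0],
    [0, 0, 0],
    [0, 0, 0],
    [0, 0, 0],
    [0, 0, 0],
  ],
)

```text
time: 10.25
eef_pos: [0.4684, 0.0004, 0.2207]
eef_rot: [[-1.0, 0.026, 0.0], [0.026, 1.0, 0.002], [-0.0, 0.002, -1.0]]
ft_force: [-0.3, 5.7, 7.0]
gripper_width: 0.0001
grasp_force: 3.7
```

>>> move_arm(
  slide=[
    [0, -0.7, 0],
    [0, -1.4, 0],
    [0, -2.1, 0],
    [0, -2.8, 0],
    [0, -3.5, 0],
  ],
  angular=[
    [0, 0, 0],
    [0, 0, 0],
    [0, 0, 0],
    [0, 0, 0],
    [0, 0, 0],
  ],
)

```text
time: 10.88
eef_pos: [0.4674, -0.0344, 0.2207]
eef_rot: [[-1.0, 0.026, 0.0], [0.026, 1.0, 0.002], [-0.0, 0.002, -1.0]]
ft_force: [-0.0, 6.0, 6.9]
gripper_width: 0.0003
grasp_force: 3.9
```

>>> move_arm(
  slide=[
    [0, -0.7, 0],
    [0, -1.4, 0],
    [0, -2.1, 0],
    [0, -2.8, 0],
    [0, -3.5, 0],
  ],
  angular=[
    [0, 0, 0],
    [0, 0, 0],
    [0, 0, 0],
    [0, 0, 0],
    [0, 0, 0],
  ],
)

```text
time: 11.5
eef_pos: [0.4664, -0.0692, 0.2206]
eef_rot: [[-1.0, 0.026, -0.0], [0.026, 1.0, 0.002], [0.0, 0.002, -1.0]]
ft_force: [0.6, 7.6, 8.0]
gripper_width: -0.0001
grasp_force: 4.2
```

>>> move_arm(
  slide=[
    [0, -0.7, 0],
    [0, -1.4, -0.01],
    [0, -2.1, -0.01],
    [0, -2.8, -0.02],
    [0, -3.5, -0.02],
  ],
  angular=[
    [0, 0, 0],
    [0, 0, 0],
    [0, 0, 0],
    [0, 0, 0],
    [0, 0, 0],
  ],
)

```text
time: 12.12
eef_pos: [0.4652, -0.1043, 0.2206]
eef_rot: [[-1.0, 0.026, -0.001], [0.026, 1.0, 0.002], [0.001, 0.002, -1.0]]
ft_force: [0.1, 6.5, 7.2]
gripper_width: -0.0001
grasp_force: 3.9
```

>>> move_arm(
  slide=[
    [0, -0.7, 0],
    [0, -1.4, 0],
    [0, -2.1, -0.01],
    [0, -2.8, -0.01],
    [0, -3.5, -0.01],
  ],
  angular=[
    [0, 0, 0],
    [0, 0, 0],
    [0, 0, 0],
    [0, 0, 0],
    [0, 0, 0],
  ],
)

```text
time: 12.75
eef_pos: [0.4642, -0.1393, 0.2207]
eef_rot: [[-1.0, 0.026, -0.001], [0.026, 1.0, 0.002], [0.001, 0.002, -1.0]]
ft_force: [0.2, 5.4, 7.2]
gripper_width: 0.0004
grasp_force: 3.8
```

>>> move_arm(
  slide=[
    [0, -0.7, 0],
    [0, -1.4, 0],
    [0, -2.1, -0.01],
    [0, -2.8, -0.01],
    [0, -3.5, -0.01],
  ],
  angular=[
    [0, 0, 0],
    [0, 0, 0],
    [0, 0, 0],
    [0, 0, 0],
    [0, 0, 0],
  ],
)

```text
time: 13.38
eef_pos: [0.4631, -0.1742, 0.2207]
eef_rot: [[-1.0, 0.026, -0.001], [0.026, 1.0, 0.002], [0.001, 0.002, -1.0]]
ft_force: [0.3, 5.3, 7.9]
gripper_width: 0.0002
grasp_force: 3.7
```

>>> move_arm(
  slide=[
    [0, -0.7, 0],
    [0, -1.4, 0],
    [0, -1.9, 0],
    [0, -1.9, 0],
    [0, -1.9, 0],
  ],
  angular=[
    [0, 0, 0],
    [0, 0, 0],
    [0, 0, 0],
    [0, 0, 0],
    [0, 0, 0],
  ],
)

```text
time: 14.0
eef_pos: [0.4625, -0.1939, 0.2207]
eef_rot: [[-1.0, 0.027, -0.001], [0.027, 1.0, 0.001], [0.001, 0.001, -1.0]]
ft_force: [0.9, 2.8, 6.5]
gripper_width: -0.0
grasp_force: 3.3
```

Pole y is about −0.26 and the tips are still touching. Now I lift away, up and slightly back.

>>> move_arm(
  slide=[
    [0, 0, 0],
    [0, 0, -1],
    [0, 0, -3],
    [0, 0, -6],
    [0, 0, -10],
  ],
  angular=[
    [0, 0, 0],
    [0, 0, 0],
    [0, 0, 0],
    [0, 0, 0],
    [0, 0, 0],
  ],
)

```text
time: 14.62
eef_pos: [0.4614, -0.1946, 0.3209]
eef_rot: [[-1.0, 0.028, -0.004], [0.028, 1.0, 0.0], [0.004, -0.0, -1.0]]
ft_force: [0.8, 0.1, -0.0]
gripper_width: 0.0
grasp_force: 0.0
```

>>> move_arm(
  slide=[
    [0, 0, -2],
    [0, 0, -2],
    [0, 0, -2],
    [0, 0, -2],
    [0, 0, -2],
  ],
  angular=[
    [0, 0, 0],
    [0, 0, 0],
    [0, 0, 0],
    [0, 0, 0],
    [0, 0, 0],
  ],
)

```text
time: 15.25
eef_pos: [0.4629, -0.194, 0.3399]
eef_rot: [[-1.0, 0.027, -0.002], [0.027, 1.0, 0.0], [0.002, 0.0, -1.0]]
ft_force: [0.2, 0.6, 0.4]
gripper_width: 0.0001
grasp_force: 0.0
```

```bash
python3 - <<'E'
from cell import manip
import cv2,numpy as np
p,d=manip.snapshot('top');a=np.load('top.npz')['p']
cv2.imwrite('pics/end.png',np.vstack([a[150:310,180:440],p[150:310,180:440]])[:,:,::-1])
s=manip.get_state();print(s['time'],s['eef_pos'],s['ft_force'])
E
```

```text
15.3 [ 0.46304748 -0.19404956  0.34013636] [-0.03190354 -0.04561843  0.06396833]
```

View pics/end.png

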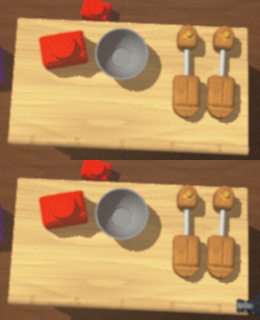

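The before (top) and after (bottom) crops show the caddy, bowl and both trees unmoved, and the hand is clear above the right end.

```bash
python3 -c "
from cell import manip
print(manip.finish_job())"
```

```text
the job is handed in; nothing more can be done
None
```

I stroked the pole from its left end to its right end in one pass, with about 5–11 N of measured contact, lifted the hand clear and handed the job in at about 15 s; the bowl, caddy and shoe trees look unmoved in the top image, and I did not look at the shoehorn and brush under the board.

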